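Clear the punched slugs from under the punch beam

TASK

Pull the T-shaped scraper out of its plywood sleeve by the end that sticks out, put it down flat on the bench well clear of the sleeve and let go, then take it again far back on its handle so that it reaches under the beam. With its blade on the steel bed behind the board slugs, push them all under the beam and off the end of the bed into the scrap tray, without touching the slugs with the gripper. Finally lay the scraper flat on the bench again, well clear of the sleeve, and leave the tape roll, glue jar and stack of blanks where they are.

Things in the scene. Friction and masses are not known exactly. Their poses are not given: they have to be found in the camera images.
- punch_bed: Fixed punch bed with scrap tray. Origin on the bench under the centre of the bed; z up; +y is the direction to push. Steel bed top: x +/-107 mm, y +/-120 mm, 50 mm above the bench. Fences along both sides (inner faces x = +/-95 mm) stand 18 mm above the bed; the -y and +y ends are open. All four slugs start at y above -30 mm, in front of, under and past the beam.
- beam (a point): Centre of the underside of the grey beam across the bed, 55 mm above the bed; axes as punch_bed. The beam is 30 mm wide (y) and 65 mm high, on posts at both sides of the bed up to 175 mm above the bench (inner faces x = +/-95 mm, outer +/-119 mm). The gripper cannot pass under it; the scraper can.
- bed_edge (a point): Middle of the bed's far (+y) top edge, where the slugs drop off; axes as punch_bed.
- tray_floor (a point): Centre of the floor of the grey-board scrap tray joined to the bed's +y end; axes as punch_bed. Inside 242 mm (x) by 192 mm (y), walls 4 mm thick, up to 42 mm above the bench; its floor is 4 mm above the bench.
- sleeve: Fixed plywood sleeve, 160 mm long (x), 84 mm wide, 46 mm high, walls 6 mm, lying on the bench; z up. Origin on the bench at the middle of its mouth, its only opening, 72 mm wide and 40 mm high; the sleeve runs from there to x = +160 mm (closed end).
- scraper: Loose flat wooden T scraper, 240 g, 200 mm long. Origin on the underside at mid-length, z up. Blade across the -x end: 12 mm thick (x -100 to -88 mm), 174 mm wide (y), 42 mm high. Handle from the blade to x = +100 mm, 24 mm wide, from 4 to 30 mm above the underside. Centre of mass near x = -20 mm. It starts with its handle in the sleeve, the blade and about 45 to 55 mm of handle outside.
- blade_front (a point): Point on the scraper: middle of the blade's front (-x) face at its bottom edge; axes as scraper. To push this past the bed's far edge while the gripper stays short of the beam, hold the handle 150 to 185 mm behind this face. The handle's underside is 4 mm above the blade's bottom edge; a small foot under the handle's end is level with that edge.
- slug0: Loose grey-board slug (punched-out hand hole), 64 mm (x) by 30 mm (y) by 10 mm thick, 14 g; origin at the centre of its underside. One of four alike.
- slug1: Loose grey-board slug (punched-out hand hole), 64 mm (x) by 30 mm (y) by 10 mm thick, 14 g; origin at the centre of its underside. One of four alike.
- slug2: Loose grey-board slug (punched-out hand hole), 64 mm (x) by 30 mm (y) by 10 mm thick, 14 g; origin at the centre of its underside. One of four alike.
- slug3: Loose grey-board slug (punched-out hand hole), 64 mm (x) by 30 mm (y) by 10 mm thick, 14 g; origin at the centre of its underside. One of four alike.
- tape_roll: Bystander: roll of paper tape, 100 mm diameter, 48 mm high, lying flat; origin under its centre.
- glue_jar: Bystander: closed glue jar, 68 mm diameter, 85 mm high; origin under its centre.
- blanks: Bystander: low stack of board blanks, 90 mm (x) by 130 mm (y) by 40 mm high; origin under its centre.
Things that resemble listed ones, but are neither listed nor needed, are in the scene too. Leave any blue or yellow look-alike of the slug3 alone.

How it is judged:
By the outcome, as a careful person would: the job done as asked, in the order asked, and still so for the second after the job is handed in, with the robot touching nothing.
It also fails if it takes over 61 s, if anything falls off the work surface, if the arm or the gripper's body presses on something with over 40 N, if the wrist force passes 120 N, or if a joint passes its speed limit or range.

ROBOT

A 6-joint arm with a two-finger parallel gripper is mounted at the origin on the work surface. World frame = base frame: x ahead of the robot, y to its left, z up, the work surface at z = 0. Lengths are in mm, angles in rad, forces in N, time in s.
With the tool pointing down it reaches from about 350 to 975 mm from the base axis. Payload 7.1 kg.
Tool frame: the origin (TCP) lies midway between the tips of the shut fingers; the grasp point (between the pads) lies 19 mm behind it; z points along the fingers, y is the line along which they close (so a half turn about z gives the same grasp; the last joint's range is limited). The gripper opens to 88 mm and grips with 3 to 60 N. Pads are 20 mm wide; open, the fingers measure 115 mm over their backs; the gripper's body (75 mm by 178 mm) begins 61 mm behind the grasp point.
Start: joints at [1.272, 0.423, 1.63, -0, 1.089, -0.019], TCP at [172.57, 600.686, 222.675] pointing down, gripper open.
Joint ranges: [-3, 3], [-0.9, 2.11], [0.09, 2.58], [-1.31, 4.45], [0.11, 2.69], [-2.54, 2.54]. Speed limits (rad/s): [2.39, 2.39, 3.01, 3.14, 3.14, 3.14].

INTERFACE

Orientations are given as a rotation vector (axis times angle).
In Python, from workcell import get_obs, get_image, camera_params, close_job gives the robot as it stands.
- The arm moves only by the shell command python3 -m creep 'ROWS' [OPENING]. ROWS is a JSON object of lists of equal length, an entry for each row: "delta_pos": the shift along the tool's x, y, z in m, a list of three; "twist": the turn, a rotation vector about the tool's x, y, z in degrees, a list of three. A call has 1 to 20 rows; each row shifts and turns the commanded pose from where the row before left it, along the tool's axes as they then stand; what a row does not reach is not made up. A row lasts 1/12 s, in which the tool goes at most 41.7 mm and 7.16 degrees, less where a joint would pass 70% of its speed; a pose out of reach is approached as far as the arm can. A call with a gripper value outside its range is refused whole. OPENING is the opening, from 0 (shut) to 1 (fully open), set as the call begins (- or left out, the last holds). The fingers move at their own pace and stop on an object; the grip force is fixed at half the most. Time passes only in rows, so rows that do not move let the fingers close. It gives the time, the measured TCP pose, the force, the opening and the grip force at its end, in the units of the state.
- get_obs(): the state, without advancing time (a new reading comes with each control period).
- get_image(name): name is "scene" or "top"; returns (picture, depth): 480x640x3 uint8, red, green, blue; 480x640 float32, mm along the optical axis (not along the pixel's ray), 0 where there is no reading.
- camera_params(name): a dict with "camera_matrix" (3x3 intrinsics, pixels), "extrinsics" (4x4, takes a point from camera to world coordinates). Camera axes: x right, y down, z forward; pixel columns grow to the right and rows downward; lengths in mm; the calibration is good to about 2 mm. A picture is of the moment at which its call begins. camera_params takes no time and is no camera call.
- close_job(): hands the job in; it is judged then, once.
The state is a dict: "t": time; "qpos": joint angles; "qvel": joint speeds; "joint_torque": joint torques, N m; "ee_pos": TCP position; "orientation": TCP orientation; "ft_force": force on the tool from outside, world axes, zero at the start; "moment": the same for the moment, N m; "width": finger opening in mm; "grasp_force": force on a finger pad.
Only numpy, scipy, OpenCV 4.12 (cv2) and the standard library are available. Lean on these libraries where they do the work, as an engineer would, in place of code of your own. Each camera call takes 0.05 s, during which the arm holds its last target. There are 200 camera calls.

## Working session

There is one attempt and no reset: what is moved stays moved. The work goes in short steps, Python scripts to look and compute and a shell command to move; the robot and the scene stay as the last step left them, time stands still between calls to the robot, and variables do not carry over. Pictures are saved under pics/ and viewed, at most 10 in all, crops included, and the job is handed in when it is done.

```bash
mkdir -p pics; cat > h.py <<'E'
import numpy as np, cv2
from workcell import *
def snap(n,tag):
    im,d=get_image(n); cv2.imwrite(f'pics/{tag}.png',im[:,:,::-1]); np.save(f'pics/{tag}_d.npy',d); return im,d
def pts(n,d):
    p=camera_params(n);K=np.array(p['camera_matrix']);T=np.array(p['extrinsics'])
    v,u=np.mgrid[:480,:640]
    c=np.stack([(u-K[0,2])/K[0,0]*d,(v-K[1,2])/K[1,1]*d,d],-1)
    return c@T[:3,:3].T+T[:3,3]
def ray(n,u,v,z):
    p=camera_params(n);K=np.array(p['camera_matrix']);T=np.array(p['extrinsics'])
    r=T[:3,:3]@np.array([(u-K[0,2])/K[0,0],(v-K[1,2])/K[1,1],1]);o=T[:3,3]
    return o+r*(z-o[2])/r[2]
E
python3 - <<'E'
from h import *
for n in('top','scene'):
    snap(n,n+'0'); p=camera_params(n); print(p)
o=get_obs(); print(o)
E
```

```text
{'camera_matrix': array([[541.95161543,   0.        , 319.31777846],
       [  0.        , 541.95161543, 240.59590787],
       [  0.        ,   0.        ,   1.        ]]), 'extrinsics': array([[ 2.22976905e-02, -9.87613087e-01,  1.55316462e-01,
         3.76868210e+02],
       [-9.99508361e-01, -2.54468003e-02, -1.83165701e-02,
        -7.06003542e+01],
       [ 2.20419913e-02, -1.54831685e-01, -9.87694943e-01,
         1.12364612e+03],
       [ 0.00000000e+00,  0.00000000e+00,  0.00000000e+00,
         1.00000000e+00]])}
{'camera_matrix': array([[461.85922885,   0.        , 321.04099241],
       [  0.        , 461.85922885, 246.54786916],
       [  0.        ,   0.        ,   1.        ]]), 'extrinsics': array([[-4.30561260e-01,  7.69675771e-01, -4.71398143e-01,
         9.78873980e+02],
       [ 9.02561190e-01,  3.67485510e-01, -2.24360643e-01,
         1.65040561e+02],
       [ 5.47036604e-04, -5.22066670e-01, -8.52904504e-01,
         9.27384822e+02],
       [ 0.00000000e+00,  0.00000000e+00,  0.00000000e+00,
         1.00000000e+00]])}
{'t': 0.1, 'qpos': array([ 1.27196044e+00,  4.23748455e-01,  1.63060782e+00, -5.03719542e-06,
        1.08857691e+00, -1.89981674e-02]), 'qvel': array([-0.00037081, -0.00188097, -0.00168594, -0.0002763 ,  0.00013828,
       -0.00091507]), 'joint_torque': array([ 3.58262541e-04, -5.45621395e+01, -2.74326378e+01,  6.46310672e-02,
        1.86485524e-02,  4.01049300e-07]), 'ee_pos': array([172.45469561, 600.22201783, 221.99165144]), 'orientation': array([-4.38102506e-01, -3.11068499e+00,  2.08014414e-03]), 'ft_force': array([-0.22337114,  0.49883427, -0.31467699]), 'moment': array([ 0.02640769, -0.00307706,  0.03887874]), 'grasp_force': 0.0, 'width': 87.57820512609179}
```

View pics/top0.png

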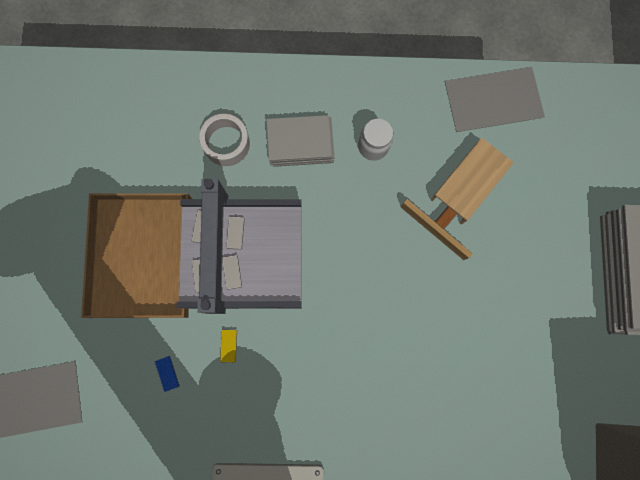

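View pics/scene0.png

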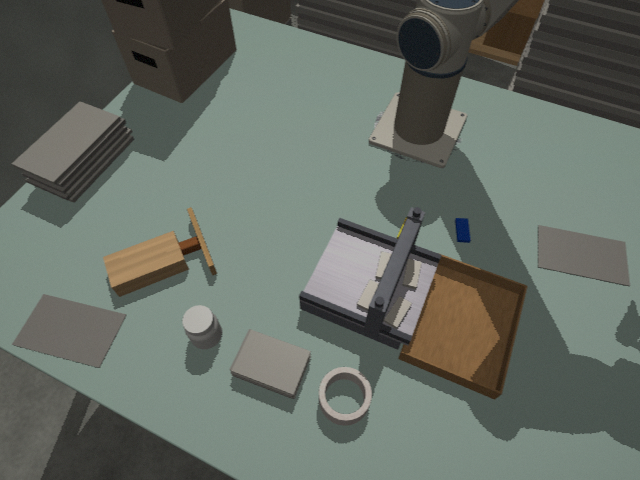

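The top view shows the bed with the beam at (211,245), pushing to the left into the tray at (137,255). The scraper blade runs (403,202)-(469,256), with the sleeve at (473,180). The four slugs are at (235,232), (231,272), (197,226) and (197,275).

```bash
python3 - <<'E'
from h import *
d=np.load('pics/top0_d.npy'); im=cv2.imread('pics/top0.png'); P=pts('top',d)
def rect(m,lab):
    m=cv2.morphologyEx(m.astype(np.uint8),cv2.MORPH_OPEN,np.ones((2,2)))
    n,l,s,c=cv2.connectedComponentsWithStats(m)
    for i in range(1,n):
        if s[i,4]<60: continue
        q=P[l==i]; r=cv2.minAreaRect(q[:,:2].astype(np.float32))
        print(lab,s[i,4],np.round(r[0],1),np.round(r[1],1),round(r[2],2),'z',np.round(np.percentile(q[:,2],[5,50,95]),1), np.round(cv2.boxPoints(r)).tolist())
V,U=np.mgrid[:480,:640]
def box(a,b,c,e): return (U>a)&(U<c)&(V>b)&(V<e)
Z=P[...,2]
print('bench z',np.median(Z[300:350,350:450]))
rect(box(385,120,525,270)&(Z>15)&(Z<32),'handle')
rect(box(385,190,475,270)&(Z>34),'blade?')
rect(box(428,130,525,225)&(Z>38)&(Z<54),'sleeve')
rect(box(160,180,310,320)&(Z>44)&(Z<55),'bed')
rect(box(160,180,310,320)&(Z>62)&(Z<74),'fence')
rect(box(160,170,310,330)&(Z>150),'beam')
rect(box(180,200,250,300)&(Z>56)&(Z<66),'slugs')
rect(box(190,100,400,190)&(Z>25)&(Z<100),'byst')
rect(box(60,180,200,330)&(Z>33)&(Z<50),'tray')
E
```

```text
bench z 0.6817382307762045
handle 85 [ 506.3 -176.3] [ 77.1 325.2] 37.45 z [13.1 21.9 29.6] [[377.0, -71.0], [575.0, -329.0], [636.0, -282.0], [438.0, -24.0]]
handle 122 [ 490.6 -222.4] [ 26.7 378.5] 40.89 z [26.2 30.2 33.3] [[357.0, -88.0], [604.0, -374.0], [625.0, -357.0], [377.0, -71.0]]
handle 77 [ 539.1 -371.4] [70.4  7.8] 55.79 z [12.2 22.5 31.5] [[516.0, -398.0], [523.0, -403.0], [562.0, -345.0], [556.0, -340.0]]
blade? 762 [ 532.6 -228.4] [ 82.5 435.6] 33.9 z [40.4 46.2 49.8] [[377.0, -71.0], [620.0, -432.0], [688.0, -386.0], [445.0, -25.0]]
blade? 578 [ 575.  -335.8] [179.8  24.2] 55.02 z [34.2 42.  45.4] [[514.0, -403.0], [533.0, -416.0], [636.0, -269.0], [617.0, -255.0]]
sleeve 3078 [ 551.3 -293.6] [ 97.3 557.8] 47.93 z [41.7 46.4 50. ] [[312.0, -143.0], [726.0, -517.0], [791.0, -444.0], [377.0, -71.0]]
bed 6368 [494.9  20.3] [248.3 164.7] 4.03 z [47.2 50.7 54.5] [[365.0, 94.0], [377.0, -71.0], [625.0, -53.0], [613.0, 111.0]]
bed 1407 [447.2 101.7] [341.5 148. ] 44.36 z [47.4 50.7 61.2] [[273.0, 35.0], [377.0, -71.0], [621.0, 168.0], [518.0, 274.0]]
fence 144 [507.   48.3]
[... 945 characters left out ...]
 -30.0], [377.0, -71.0], [521.0, 84.0], [478.0, 124.0]]
slugs 187 [415.6  55.3] [257.   57.9] 60.19 z [ 57.5  61.2 170.5] [[327.0, -42.0], [377.0, -71.0], [505.0, 152.0], [454.0, 181.0]]
byst 1044 [582.6  51.5] [468.1  99. ] 18.75 z [20.3 46.5 51.2] [[345.0, 23.0], [377.0, -71.0], [820.0, 80.0], [788.0, 174.0]]
byst 2842 [598.2 -63.9] [442.2 138.9] 5.01 z [32.5 40.2 43.7] [[372.0, -14.0], [384.0, -152.0], [825.0, -114.0], [812.0, 25.0]]
byst 1029 [ 605.2 -135.9] [ 66.1 470.3] 66.04 z [24.4 83.6 88.4] [[377.0, -71.0], [807.0, -262.0], [833.0, -201.0], [404.0, -10.0]]
tray 1041 [508.1 156.5] [457.1 257.6] 89.38 z [ 0.9 38.7 44.8] [[377.0, -71.0], [634.0, -73.0], [639.0, 384.0], [382.0, 386.0]]
```

```bash
cat >> h.py <<'E'
V,U=np.mgrid[:480,:640]
def box(a,b,c,e): return (U>a)&(U<c)&(V>b)&(V<e)
def rect(P,m,lab,lo,hi,mn=60):
    Z=P[...,2]; ok=m&(Z>lo)&(Z<hi)
    n,l,s,c=cv2.connectedComponentsWithStats(ok.astype(np.uint8),connectivity=4)
    for i in range(1,n):
        if s[i,4]<mn: continue
        er=cv2.morphologyEx((l==i).astype(np.uint8),cv2.MORPH_OPEN,np.ones((3,3),np.uint8))>0
        if er.sum()<mn/2: er=l==i
        q=P[er&ok]; r=cv2.minAreaRect(q[:,:2].astype(np.float32))
        print(lab,s[i,4],np.round(r[0],1),np.round(r[1],1),round(r[2],2),'z',np.round(np.median(q[:,2]),1), np.round(cv2.boxPoints(r)).tolist())
E
python3 - <<'E'
from h import *
P=pts('top',np.load('pics/top0_d.npy'))
rect(P,box(385,190,460,235),'handle',24,36,40)
rect(P,box(385,190,475,262),'blade',35,50)
rect(P,box(428,130,525,225),'sleeve',38,54)
rect(P,box(160,180,310,320),'bed',44,55)
rect(P,box(160,180,310,320),'fence',62,74)
rect(P,box(160,170,310,330),'beam',150,250)
rect(P,box(180,200,250,300),'slugs',56,66)
rect(P,box(190,100,400,190),'byst',25,100)
rect(P,box(60,180,200,330),'tray',33,50)
E
```

```text
handle 41 [ 615.6 -279. ] [46.8  2.2] 50.53 z 29.2 [[600.0, -296.0], [602.0, -298.0], [631.0, -262.0], [630.0, -260.0]]
handle 241 [ 603.9 -351.1] [24.1 44.9] 50.63 z 30.4 [[579.0, -346.0], [614.0, -375.0], [629.0, -356.0], [594.0, -328.0]]
blade 728 [ 628.5 -366.2] [81.  59.7] 89.54 z 46.2 [[598.0, -407.0], [658.0, -407.0], [659.0, -326.0], [599.0, -325.0]]
blade 560 [ 579.4 -331.4] [172.2  14.6] 50.72 z 42.2 [[519.0, -393.0], [530.0, -403.0], [640.0, -269.0], [628.0, -260.0]]
sleeve 3081 [ 685.2 -407.8] [ 84.1 163.4] 51.61 z 46.5 [[595.0, -390.0], [723.0, -492.0], [775.0, -426.0], [647.0, -324.0]]
bed 1428 [514.5 167. ] [187.5  38.6] 1.91 z 50.4 [[420.0, 183.0], [421.0, 145.0], [609.0, 151.0], [608.0, 189.0]]
bed 6404 [518.6  24.1] [189.2 157.3] 1.56 z 50.6 [[422.0, 100.0], [426.0, -57.0], [615.0, -52.0], [611.0, 105.0]]
fence 145 [614.1 166.8] [13.3 42.6] 1.86 z 68.5 [[607.0, 188.0], [608.0, 145.0], [621.0, 146.0], [620.0, 188.0]]
fence 519 [618.   21.6] [ 13.  147.2] 1.49 z 68.4 [[610.0, 95.0], [613.0, -52.0], [626.0, -52.0], [623.0, 95.0]]
fence 147 [412.7 161.6] [11.7 39.9] 1.4
[... 509 characters left out ...]
[525.0, 94.0]]
slugs 497 [477.9  80.7] [64.5 30.6] 10.51 z 60.3 [[443.0, 90.0], [449.0, 60.0], [512.0, 72.0], [507.0, 102.0]]
slugs 189 [468.  150.5] [63.3 15.2] 2.95 z 60.7 [[436.0, 157.0], [437.0, 141.0], [500.0, 145.0], [499.0, 160.0]]
byst 1048 [758.5 113.1] [99.7 98.6] 45.6 z 47.4 [[688.0, 112.0], [759.0, 43.0], [829.0, 114.0], [758.0, 183.0]]
byst 2846 [763.9 -46. ] [ 95.3 136.1] 5.65 z 40.3 [[710.0, 17.0], [723.0, -118.0], [818.0, -109.0], [805.0, 26.0]]
byst 1034 [ 761.  -202.1] [62.8 64.2] 20.49 z 83.8 [[720.0, -183.0], [743.0, -243.0], [802.0, -221.0], [779.0, -161.0]]
tray 1075 [510.9 276.4] [250.7 202.9] 1.49 z 41.7 [[383.0, 375.0], [388.0, 172.0], [639.0, 178.0], [634.0, 381.0]]
```

```bash
cat >> h.py <<'E'
from scipy.spatial.transform import Rotation as Ro
def go(x,y,z,psi=None):
    o=get_obs(); R=Ro.from_rotvec(o['orientation']).as_matrix(); p=np.array(o['ee_pos'])
    ps=np.degrees(np.arctan2(R[1,0],R[0,0]))
    print('t',round(o['t'],2),'at',p.round(1),'psi',ps.round(2),'zax',R[:,2].round(4),'w',round(o['width'],1),'F',o['ft_force'].round(1))
    d=np.array([x,y,z])-p; print('tool shift now',(R.T@d).round(1),'len',np.linalg.norm(d).round(1))
    if psi is not None:
        a=np.radians(psi); Rn=np.array([[np.cos(a),np.sin(a),0],[np.sin(a),-np.cos(a),0],[0,0,-1]])
        print('turn z',(ps-psi).round(2),'rotvec tool',np.degrees(Ro.from_matrix(R.T@Rn).as_rotvec()).round(2),'then shift',(Rn.T@d).round(1))
E
python3 -m creep '{"delta_pos":[[0,0,0],[0,0,0],[0,0,0],[0,0,0],[-0.0358,-0.0181,0],[-0.0358,-0.0181,0],[-0.0358,-0.0181,0],[-0.0358,-0.0181,0],[-0.0358,-0.0181,0],[-0.0358,-0.0181,0],[-0.0358,-0.0181,0],[-0.0358,-0.0181,0],[-0.0358,-0.0181,0],[-0.0358,-0.0181,0],[-0.0358,-0.0181,0],[-0.0358,-0.0181,0],[-0.0358,-0.0181,0],[-0.0358,-0.0181,0],[-0.0358,-0.0181,0],[-0.0358,-0.0181,0]],"twist":[[0,0,5.7],[0,0,5.7],[0,0,5.7],[0,0,5.7],[0,0,0],[0,0,0],[0,0,0],[0,0,0],[0,0,0],[0,0,0],[0,0,0],[0,0,0],[0,0,0],[0,0,0],[0,0,0],[0,0,0],[0,0,0],[0,0,0],[0,0,0],[0,0,0]]}' 1
python3 -c "
from h import *
go(601.2,-349,120,141.2)"
```

```text
t: 1.77
ee_pos: [437.4, 13.9, 222.7]
orientation: [-1.045, -2.963, -0.0]
ft_force: [0.6, 0.4, -0.6]
width: 87.9
grasp_force: 0.0
t 1.77 at [437.4  13.9 222.7] psi 141.15 zax [-0.e+00  1.e-04 -1.e+00] w 87.9 F [ 0.6  0.4 -0.6]
tool shift now [-355.2 -179.9  102.6] len 411.2
turn z -0.05 rotvec tool [ 0.   -0.   -0.05] then shift [-355.  -180.1  102.7]
```

Works exactly as expected. Approach above the handle, then check.

```bash
python3 -m creep '{"delta_pos":[[-0.0355,-0.018,0.0102],[-0.0355,-0.018,0.0102],[-0.0355,-0.018,0.0102],[-0.0355,-0.018,0.0102],[-0.0355,-0.018,0.0102],[-0.0355,-0.018,0.0102],[-0.0355,-0.018,0.0102],[-0.0355,-0.018,0.0102],[-0.0355,-0.018,0.0102],[-0.0355,-0.018,0.0102],[0,0,0]],"twist":[[0,0,0],[0,0,0],[0,0,0],[0,0,0],[0,0,0],[0,0,0],[0,0,0],[0,0,0],[0,0,0],[0,0,0],[0,0,0]]}' 1
python3 -c "
from h import *
go(601.2,-349,3,141.2)
im,d=snap('scene','s1'); cv2.imwrite('pics/s1c.png',cv2.resize(im[150:330,60:300,::-1],None,fx=3,fy=3))"
```

```text
t: 2.68
ee_pos: [602.0, -352.6, 117.9]
orientation: [1.049, 2.961, -0.002]
ft_force: [-1.0, 0.8, 0.1]
width: 87.9
grasp_force: 0.0
t 2.68 at [ 602.  -352.6  117.9] psi 140.98 zax [ 1.0e-04 -1.3e-03 -1.0e+00] w 87.9 F [-1.   0.8  0.1]
tool shift now [  3.    2.4 114.9] len 114.9
turn z -0.22 rotvec tool [-0.05  0.05 -0.22] then shift [  2.9   2.3 114.9]
```

View pics/s1c.png

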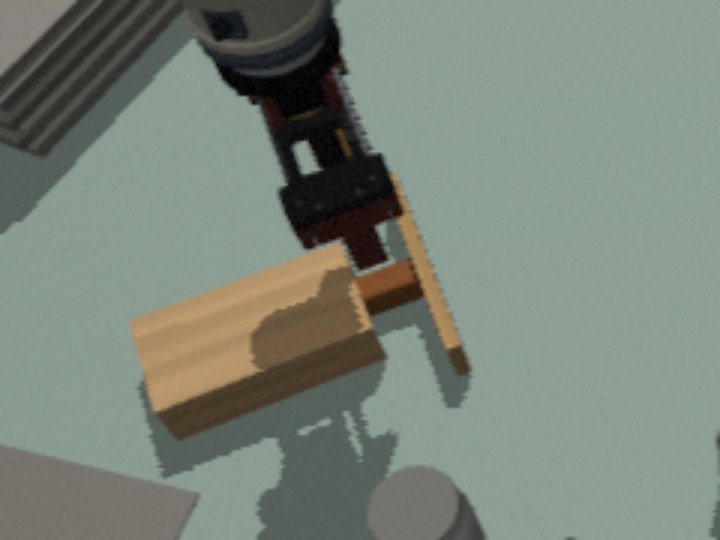

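The crop shows the open gripper directly above the exposed handle at (390,280), between the sleeve mouth and the blade. I'll lower it and grip.

```bash
python3 -m creep '{"delta_pos":[[0.003,0.0024,0.02],[0,0,0.025],[0,0,0.025],[0,0,0.02],[0,0,0.015],[0,0,0.007],[0,0,0.003],[0,0,0]],"twist":[[0,0,-0.2],[0,0,0],[0,0,0],[0,0,0],[0,0,0],[0,0,0],[0,0,0],[0,0,0]]}' 1
python3 -m creep '{"delta_pos":[[0,0,0],[0,0,0],[0,0,0],[0,0,0],[0,0,0],[0,0,0],[0,0,0]],"twist":[[0,0,0],[0,0,0],[0,0,0],[0,0,0],[0,0,0],[0,0,0],[0,0,0]]}' 0.1
python3 -c "
from h import *
go(601.2,-349,3,141.2)"
```

```text
t: 3.4
ee_pos: [600.1, -342.8, 5.7]
orientation: [-1.039, -2.965, -0.0]
ft_force: [-0.3, 0.4, -0.3]
width: 87.5
grasp_force: 0.0
t: 3.98
ee_pos: [600.1, -343.2, 5.8]
orientation: [1.039, 2.965, -0.0]
ft_force: [-0.3, -0.0, -0.2]
width: 44.9
grasp_force: 0.0
t 3.98 at [ 600.1 -343.2    5.8] psi 141.37 zax [ 2.e-04 -1.e-04 -1.e+00] w 44.9 F [-0.3 -0.  -0.2]
tool shift now [-4.5 -3.9  2.8] len 6.6
turn z 0.17 rotvec tool [0.   0.01 0.17] then shift [-4.5 -3.8  2.8]
```

```bash
python3 -m creep '{"delta_pos":[[-0.0045,-0.0038,0.0028],[0,0,0],[0,0,0],[0,0,0],[0,0,0],[0,0,0],[0,0,0],[0,0,0]],"twist":[[0,0,0],[0,0,0],[0,0,0],[0,0,0],[0,0,0],[0,0,0],[0,0,0],[0,0,0]]}' 0.1
python3 -c "
from h import *
go(601.2,-349,3,141.2)"
```

```text
t: 4.65
ee_pos: [601.0, -348.8, 2.7]
orientation: [-1.039, -2.964, -0.0]
ft_force: [-0.8, -0.2, -2.4]
width: 24.3
grasp_force: 29.9
t 4.65 at [ 601.  -348.8    2.7] psi 141.37 zax [-4.e-04  2.e-04 -1.e+00] w 24.3 F [-0.8 -0.2 -2.4]
tool shift now [-0.3 -0.1 -0.3] len 0.4
turn z 0.17 rotvec tool [-0.   -0.02  0.17] then shift [-0.3 -0.1 -0.3]
```

```bash
python3 -m creep '{"delta_pos":[[0.006,0,-0.001],[0.012,0,0],[0.014,0,0],[0.015,0,0],[0.015,0,0],[0.015,0,0],[0.015,0,0],[0.015,0,0],[0.015,0,0],[0.015,0,0],[0.015,0,0],[0.015,0,0],[0.015,0,0],[0.012,0,0],[0.006,0,0],[0,0,0],[0,0,-0.01],[0,0,-0.01],[0,0,0],[0,0,0]],"twist":[[0,0,0],[0,0,0],[0,0,0],[0,0,0],[0,0,0],[0,0,0],[0,0,0],[0,0,0],[0,0,0],[0,0,0],[0,0,0],[0,0,0],[0,0,0],[0,0,0],[0,0,0],[0,0,0],[0,0,0],[0,0,0],[0,0,0],[0,0,0]]}' 0.1
python3 -c "
from h import *
go(440,-144,24,91.6)"
```

```text
t: 6.32
ee_pos: [446.3, -224.9, 25.1]
orientation: [1.038, 2.962, -0.001]
ft_force: [-0.2, -0.5, -2.1]
width: 23.9
grasp_force: 29.9
t 6.32 at [ 446.3 -224.9   25.1] psi 141.36 zax [ 0.0027 -0.0015 -1.    ] w 23.9 F [-0.2 -0.5 -2.1]
tool shift now [55.5 59.2  0.9] len 81.2
turn z 49.76 rotvec tool [ 0.11  0.15 49.76] then shift [81.1 -4.1  1.1]
```

```bash
python3 -m creep '{"delta_pos":[[0,0,0],[0,0,0],[0,0,0],[0,0,0],[0,0,0],[0,0,0],[0,0,0],[0,0,0],[0.01,-0.001,0],[0.018,-0.001,0],[0.02,-0.001,0],[0.018,-0.001,0],[0.012,0,0],[0.003,0,0],[0,0,0],[0,0,0]],"twist":[[0,0,3.2],[0,0,6.2],[0,0,6.2],[0,0,6.2],[0,0,6.2],[0,0,6.2],[0,0,6.2],[0,0,6.2],[0,0,3.2],[0,0,0],[0,0,0],[0,0,0],[0,0,0],[0,0,0],[0,0,0],[0,0,0]]}' 0.1
python3 -m creep '{"delta_pos":[[0,0,0.008],[0,0,0.008],[0,0,0.004],[0,0,0.002],[0,0,0],[0,0,0]],"twist":[[0,0,0],[0,0,0],[0,0,0],[0,0,0],[0,0,0],[0,0,0]]}' 0.1
python3 -c "
from h import *
go(440,-144,3,91.6)
print(get_obs()['moment'])"
```

```text
t: 7.65
ee_pos: [438.8, -143.7, 24.0]
orientation: [2.19, 2.252, 0.0]
ft_force: [0.1, -0.3, -1.8]
width: 23.6
grasp_force: 29.9
t: 8.15
ee_pos: [437.8, -143.7, 2.0]
orientation: [-2.192, -2.25, 0.001]
ft_force: [-3.1, -1.5, 11.7]
width: 23.6
grasp_force: 30.0
t 8.15 at [ 437.8 -143.7    2. ] psi 91.5 zax [-7.e-04  2.e-04 -1.e+00] w 23.6 F [-3.1 -1.5 11.7]
tool shift now [-0.4  2.2 -1. ] len 2.4
turn z -0.1 rotvec tool [-0.04 -0.01 -0.1 ] then shift [-0.4  2.2 -1. ]
[-0.23875527  0.6858119  -0.23098048]
```

```bash
python3 -m creep '{"delta_pos":[[0,0,-0.001],[0,0,0],[0,0,0],[0,0,0],[0,0,0],[0,0,-0.005],[0,0,-0.02],[0,0,-0.03],[0,0,-0.03],[-0.02,0,-0.03],[-0.03,0,0],[-0.03,0,0],[-0.03,0,0],[-0.02,0,0],[0,0,0],[0,0,0]],"twist":[[0,0,0],[0,0,0],[0,0,0],[0,0,0],[0,0,0],[0,0,0],[0,0,0],[0,0,0],[0,0,0],[0,0,0],[0,0,0],[0,0,0],[0,0,0],[0,0,0],[0,0,0],[0,0,0]]}' 0.7
python3 - <<'E'
from h import *
im,d=snap('top','t2'); P=pts('top',d)
cv2.imwrite('pics/t2c.png',cv2.resize(im[150:400,260:560,::-1],None,fx=2,fy=2))
rect(P,box(320,150,520,400),'h',23,35,40)
rect(P,box(320,150,520,400),'b',36,46,40)
go(444,-278,3,91.6)
E
```

```text
t: 9.48
ee_pos: [441.4, -273.7, 118.0]
orientation: [-2.193, -2.249, -0.0]
ft_force: [-0.6, 0.8, 0.3]
width: 61.4
grasp_force: 0.0
h 44 [ 735.4 -200.7] [49.2 10.8] 85.09 z 28.3 [[728.0, -225.0], [739.0, -226.0], [743.0, -177.0], [732.0, -176.0]]
h 758 [ 437.5 -191.9] [ 22.5 134.1] 1.32 z 30.3 [[425.0, -125.0], [428.0, -259.0], [450.0, -259.0], [447.0, -125.0]]
b 70 [ 730.5 -100.5] [12.5 20.8] 0.84 z 40.6 [[724.0, -90.0], [724.0, -111.0], [737.0, -111.0], [737.0, -90.0]]
b 40 [ 665.7 -411.6] [15.6 24.6] 81.31 z 45.0 [[652.0, -417.0], [677.0, -421.0], [679.0, -406.0], [655.0, -402.0]]
b 555 [ 435.2 -116.5] [170.9  12.1] 1.06 z 42.2 [[350.0, -112.0], [350.0, -124.0], [521.0, -121.0], [521.0, -109.0]]
t 9.53 at [ 441.2 -272.8  117.8] psi 91.52 zax [-7.e-04  7.e-04 -1.e+00] w 61.7 F [ 0.3  0.  -1. ]
tool shift now [ -5.4   2.8 114.8] len 114.9
turn z -0.08 rotvec tool [-0.04 -0.04 -0.08] then shift [ -5.3   2.7 114.8]
```

View pics/t2c.png

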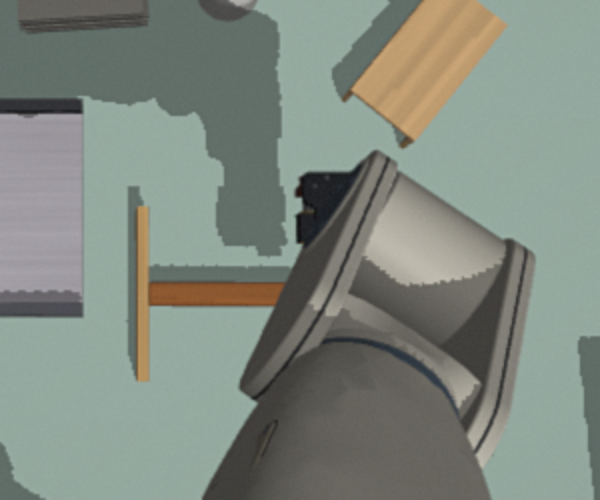

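The scraper lies flat: blade at (143,295), handle running right to under the arm, well clear of the sleeve. I'll lower onto the rear of the handle.

```bash
python3 -m creep '{"delta_pos":[[-0.004,-0.0016,0.02],[0,0,0.025],[0,0,0.025],[0,0,0.02],[0,0,0.015],[0,0,0.007],[0,0,0.002],[0,0,0],[0,0,0]],"twist":[[0,0,0],[0,0,0],[0,0,0],[0,0,0],[0,0,0],[0,0,0],[0,0,0],[0,0,0],[0,0,0]]}' 0.7
python3 -m creep '{"delta_pos":[[0,0,0],[0,0,0],[0,0,0],[0,0,0],[0,0,0],[0,0,0],[0,0,0],[0,0,0],[0,0,0],[0,0,0]],"twist":[[0,0,0],[0,0,0],[0,0,0],[0,0,0],[0,0,0],[0,0,0],[0,0,0],[0,0,0],[0,0,0],[0,0,0]]}' 0.1
python3 -c "
from h import *
go(439.5,-277,3,91.3)"
```

```text
t: 10.28
ee_pos: [440.7, -277.1, 4.6]
orientation: [2.19, 2.252, 0.0]
ft_force: [-0.4, 0.8, -0.9]
width: 61.4
grasp_force: 0.0
t: 11.12
ee_pos: [440.3, -277.4, 4.0]
orientation: [2.191, 2.251, 0.0]
ft_force: [-0.3, 0.1, 3.1]
width: 24.1
grasp_force: 30.0
t 11.12 at [ 440.3 -277.4    4. ] psi 91.56 zax [ 2.e-04 -1.e-04 -1.e+00] w 24.1 F [-0.3  0.1  3.1]
tool shift now [ 0.4 -0.8  1. ] len 1.3
turn z 0.26 rotvec tool [0.01 0.01 0.26] then shift [ 0.4 -0.8  1. ]
```

```bash
python3 -m creep '{"delta_pos":[[0,0,-0.004],[0,0,-0.01],[0,0,-0.015],[0,0,-0.015],[0,0,-0.015],[0,0,-0.01],[0,0,-0.005],[0,0.01,0],[0,0.015,0],[0,0.02,0],[0,0.02,0],[0,0.015,0],[0,0.005,0],[0,0,0],[0,0,0],[0,0,0]],"twist":[[0,0,0],[0,0,0],[0,0,0],[0,0,0],[0,0,0],[0,0,0],[0,0,0],[0,0,0],[0,0,0],[0,0,0],[0,0,0],[0,0,0],[0,0,0],[0,0,0],[0,0,0],[0,0,0]]}' 0.1
python3 - <<'E'
from h import *
im,d=snap('top','t3'); P=pts('top',d)
im2,d2=snap('scene','s3')
cv2.imwrite('pics/t3c.png',np.hstack([im[150:400,200:500,::-1],im2[130:380,100:400,::-1]]))
rect(P,box(300,120,420,350),'b',92,135,40)
rect(P,box(330,120,520,350),'h',65,112,60)
go(525,-277,78,91.56); print(get_obs()['moment'])
E
```

```text
t: 12.45
ee_pos: [523.9, -274.6, 77.3]
orientation: [-2.19, -2.25, 0.001]
ft_force: [0.7, 0.3, -2.1]
width: 23.7
grasp_force: 30.0
b 1372 [ 519.8 -170.2] [173.1 125.1] 1.05 z 106.0 [[432.0, -109.0], [434.0, -234.0], [608.0, -231.0], [605.0, -106.0]]
h 688 [ 760.3 -202.3] [54.3 57.9] 1.55 z 85.3 [[732.0, -174.0], [734.0, -232.0], [788.0, -231.0], [787.0, -173.0]]
h 772 [ 520.  -177.2] [ 23.6 111.3] 1.43 z 103.1 [[507.0, -122.0], [510.0, -233.0], [533.0, -233.0], [530.0, -121.0]]
t 12.55 at [ 524.2 -274.8   77.6] psi 91.54 zax [-1.e-03  5.e-04 -1.e+00] w 23.8 F [ 0.1 -0.9 -2.3]
tool shift now [-2.2  0.8 -0.4] len 2.4
turn z -0.02 rotvec tool [-0.06 -0.03 -0.02] then shift [-2.2  0.8 -0.4]
[-0.24116948  0.05378047  0.01263858]
```

View pics/t3c.png

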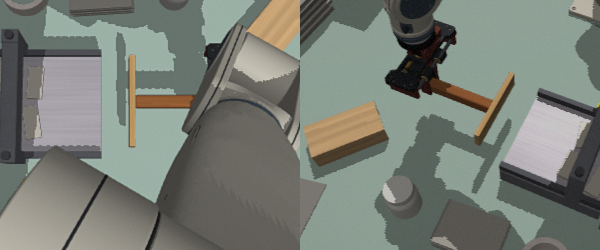

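The scraper is held level, with the blade just short of the bed's open end and nearly centred on it. Next I'll move it over the bed behind the slugs and lower it.

```bash
python3 -m creep '{"delta_pos":[[0.004,0.001,-0.003],[0.01,0.001,0],[0.015,0,0],[0.018,0,0],[0.018,0,0],[0.018,0,0],[0.015,0,0],[0.01,0,0],[0.004,0,0],[0,0,0],[0,0,0],[0,0,0]],"twist":[[0,0,0],[0,0,0],[0,0,0],[0,0,0],[0,0,0],[0,0,0],[0,0,0],[0,0,0],[0,0,0],[0,0,0],[0,0,0],[0,0,0]]}' 0.1
python3 - <<'E'
from h import *
im,d=snap('top','t4'); P=pts('top',d)
cv2.imwrite('pics/t4c.png',cv2.resize(im[170:340,170:400,::-1],None,fx=3,fy=3))
rect(P,box(240,170,320,330),'b',111,135,40)
rect(P,box(170,170,330,330),'fence',62,73,40)
rect(P,box(250,220,380,290),'h',95,112,60)
go(522,-160,53.5,91.56)
E
```

```text
t: 13.55
ee_pos: [524.4, -163.5, 81.0]
orientation: [2.191, 2.251, 0.0]
ft_force: [-0.2, -0.6, -2.7]
width: 23.6
grasp_force: 30.0
b 607 [519.2  -2.8] [172.8  11.7] 1.92 z 119.2 [[433.0, 0.0], [433.0, -12.0], [606.0, -6.0], [605.0, 6.0]]
fence 145 [613.9 167.1] [12.9 42.5] 0.16 z 68.2 [[607.0, 188.0], [607.0, 146.0], [620.0, 146.0], [620.0, 188.0]]
fence 493 [618.   21.7] [ 13.6 147.4] 1.8 z 68.4 [[609.0, 95.0], [614.0, -52.0], [627.0, -52.0], [622.0, 96.0]]
fence 141 [412.8 161.6] [11.7 39.1] 1.17 z 68.7 [[406.0, 181.0], [407.0, 142.0], [419.0, 142.0], [418.0, 181.0]]
fence 458 [415.9  24.4] [ 11.9 133. ] 1.32 z 68.6 [[408.0, 91.0], [412.0, -42.0], [423.0, -42.0], [420.0, 91.0]]
h 528 [520.  -48.4] [23.5 77.9] 1.42 z 107.1 [[507.0, -10.0], [509.0, -88.0], [533.0, -87.0], [531.0, -9.0]]
t 13.6 at [ 524.3 -163.6   80.9] psi 91.53 zax [ 3.e-04 -3.e-04 -1.e+00] w 24.0 F [ 0.5  0.4 -2.4]
tool shift now [ 3.7 -2.2 27.4] len 27.8
turn z -0.03 rotvec tool [ 0.02  0.02 -0.03] then shift [ 3.7 -2.2 27.4]
```

View pics/t4c.png

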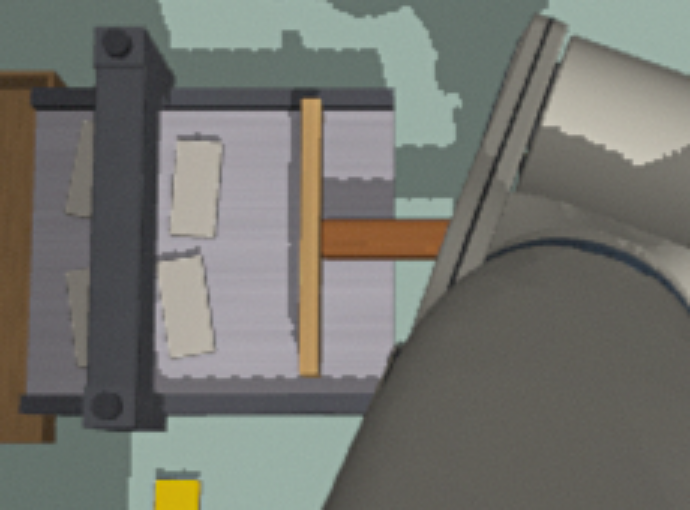

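The blade hangs over the bed at column 311 of the crop, between the fences, with all four slugs ahead of it. I'll shift it 1.6 mm and lower it.

```bash
python3 -m creep '{"delta_pos":[[0,-0.0016,0.005],[0,0,0.007],[0,0,0.007],[0,0,0.004],[0,0,0.002],[0,0,0.001],[0,0,0],[0,0,0]],"twist":[[0,0,0],[0,0,0],[0,0,0],[0,0,0],[0,0,0],[0,0,0],[0,0,0],[0,0,0]]}' 0.1
python3 -c "
from h import *
go(522,-160,53.5,91.5);print(get_obs()['moment'])"
```

```text
t: 14.27
ee_pos: [522.7, -163.0, 54.9]
orientation: [2.191, 2.252, 0.0]
ft_force: [0.4, -0.6, -2.5]
width: 23.9
grasp_force: 30.0
t 14.27 at [ 522.7 -163.    54.9] psi 91.57 zax [ 1.e-04 -1.e-04 -1.e+00] w 23.9 F [ 0.4 -0.6 -2.5]
tool shift now [ 3.  -0.6  1.4] len 3.4
turn z 0.07 rotvec tool [0.01 0.   0.07] then shift [ 3.  -0.6  1.4]
[-0.26007524  0.1034646   0.03222344]
```

```bash
python3 -m creep '{"delta_pos":[[0,0,0.0012],[0,0,0],[0.004,0,0],[0.006,0,0],[0.008,0,0],[0.008,0,0],[0.008,0,0],[0.008,0,0],[0.008,0,0],[0.008,0,0],[0.008,0,0],[0.008,0,0],[0.006,0,0],[0.004,0,0],[0,0,0],[0,0,0]],"twist":[[0,0,0],[0,0,0],[0,0,0],[0,0,0],[0,0,0],[0,0,0],[0,0,0],[0,0,0],[0,0,0],[0,0,0],[0,0,0],[0,0,0],[0,0,0],[0,0,0],[0,0,0],[0,0,0]]}' 0.1
python3 - <<'E'
from h import *
im,d=snap('top','t5'); P=pts('top',d)
cv2.imwrite('pics/t5c.png',cv2.resize(im[170:340,130:360,::-1],None,fx=3,fy=3))
rect(P,box(200,170,320,330),'b',84,100,40)
rect(P,box(200,220,320,300),'h',72,83,40)
rect(P,box(170,190,260,310),'slug',57,64,30)
go(520,24,53.5,91.5);print(get_obs()['moment'])
E
```

```text
t: 15.6
ee_pos: [520.2, -78.5, 53.6]
orientation: [-2.19, -2.252, -0.0]
ft_force: [0.3, 0.6, 0.7]
width: 23.9
grasp_force: 30.0
b 565 [518.5  82.3] [164.8  12.8] 1.57 z 92.5 [[436.0, 86.0], [436.0, 74.0], [601.0, 78.0], [601.0, 91.0]]
h 244 [515.   55.5] [23.8 39.1] 1.32 z 80.3 [[503.0, 75.0], [504.0, 36.0], [527.0, 36.0], [526.0, 75.0]]
slug 194 [567.2 153. ] [64.9 12.9] 3.19 z 60.4 [[534.0, 158.0], [535.0, 145.0], [600.0, 148.0], [599.0, 161.0]]
slug 117 [558.4  98.2] [49.1  6.6] 3.05 z 60.9 [[534.0, 100.0], [534.0, 94.0], [583.0, 96.0], [583.0, 103.0]]
slug 123 [471.   95.9] [47.3  6.7] 2.99 z 60.6 [[447.0, 98.0], [448.0, 91.0], [495.0, 94.0], [494.0, 100.0]]
slug 177 [470.9 149.3] [57.4 13. ] 4.06 z 60.4 [[442.0, 154.0], [443.0, 141.0], [500.0, 145.0], [499.0, 158.0]]
t 15.65 at [520.2 -78.8  53.6] psi 91.57 zax [-2.e-04  3.e-04 -1.e+00] w 24.0 F [-0.1  1.2  0.3]
tool shift now [102.7   2.6   0.2] len 102.8
turn z 0.07 rotvec tool [-0.01 -0.02  0.07] then shift [1.027e+02 2.500e+00 1.000e-01]
[ 0.36490046 -0.05398547  0.03654761]
```

View pics/t5c.png

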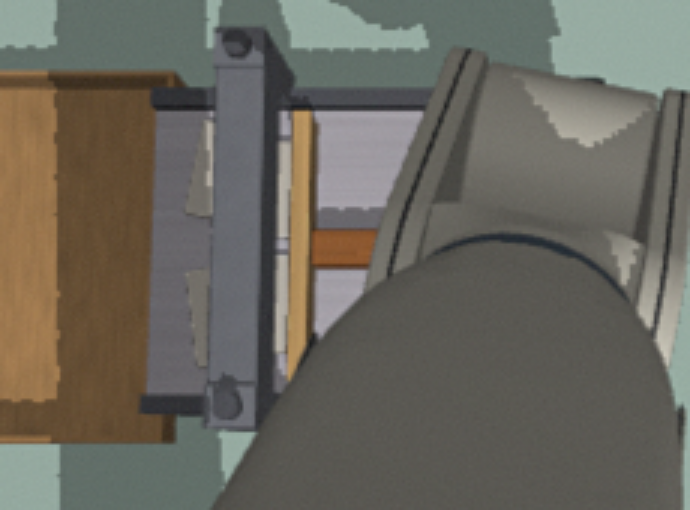

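The blade at column 302 has the two near slugs flat against it as they go under the beam. I'll continue past the edge.

```bash
python3 -m creep '{"delta_pos":[[0.004,0.001,0],[0.006,0,0],[0.008,0,0],[0.008,0,0],[0.008,0,0],[0.008,0,0],[0.008,0,0],[0.008,0,0],[0.008,0,0],[0.008,0,0],[0.008,0,0],[0.008,0,0],[0.007,0,0],[0.004,0,0],[0.002,0,0],[0,0,0],[0,0,0],[0,0,0]],"twist":[[0,0,0],[0,0,0],[0,0,0],[0,0,0],[0,0,0],[0,0,0],[0,0,0],[0,0,0],[0,0,0],[0,0,0],[0,0,0],[0,0,0],[0,0,0],[0,0,0],[0,0,0],[0,0,0],[0,0,0],[0,0,0]]}' 0.1
python3 - <<'E'
from h import *
im,d=snap('top','t6'); P=pts('top',d)
im2,d2=snap('scene','s6')
cv2.imwrite('pics/t6c.png',np.vstack([cv2.resize(im[170:340,70:270,::-1],None,fx=2,fy=2),cv2.resize(im2[240:370,340:540,::-1],None,fx=2,fy=2)]))
rect(P,box(150,170,260,330),'b',84,100,30)
go(520,26,53.5,91.5)
E
```

```text
t: 17.15
ee_pos: [518.6, 25.0, 54.0]
orientation: [-2.19, -2.252, -0.001]
ft_force: [0.1, 0.9, 6.1]
width: 24.1
grasp_force: 30.0
b 339 [548.5 186.9] [101.6  13.3] 1.27 z 92.4 [[498.0, 192.0], [498.0, 179.0], [599.0, 181.0], [599.0, 195.0]]
t 17.25 at [518.6  25.1  54. ] psi 91.59 zax [ 5.e-04  6.e-04 -1.e+00] w 23.5 F [0.  1.  5.9]
tool shift now [0.9 1.4 0.5] len 1.8
turn z 0.09 rotvec tool [ 0.03 -0.03  0.09] then shift [0.9 1.4 0.5]
```

View pics/t6c.png

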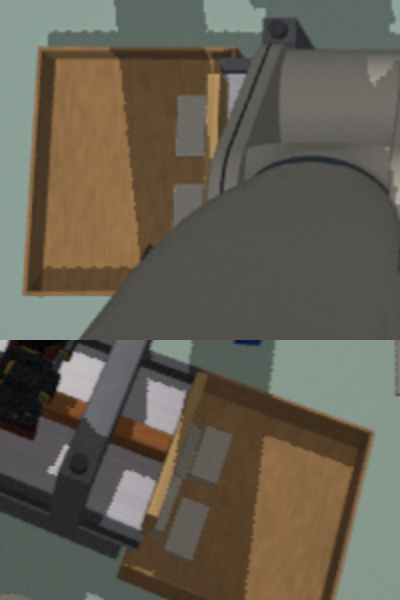

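The tray holds two slugs. The other two are tucked beside the blade at (185,455) and (165,500) in the lower half; I'll check their heights.

```bash
python3 - <<'E'
from h import *
d=np.load('pics/s6_d.npy'); P=pts('scene',d); im=cv2.imread('pics/s6.png').astype(int)
T=np.radians(1.45)
for n,(u,v) in dict(a=(340+205//2,240+(455-340)//2),).items(): pass
sat=im.max(2)-im.min(2)
m=box(400,270,460,362)&(sat<22)&(P[...,1]>180)&(P[...,2]<50)
n,l,s,c=cv2.connectedComponentsWithStats(m.astype(np.uint8),connectivity=4)
for i in range(1,n):
    if s[i,4]>15:
        q=P[l==i]; print(s[i,4],c[i].round(),q.min(0).round(),q.max(0).round(),'z pct',np.percentile(q[:,2],[5,50,95]).round(1))
E
```

```text
715 [438. 303.] [439. 193.   0.] [589. 239.  38.] z pct [ 7.2 13.5 34. ]
441 [433. 334.] [532. 211.  -0.] [596. 242.  16.] z pct [ 6.5 12.3 15. ]
```

All four slugs are in the tray, two of them leaning below bed level against the bed's end. I'll draw the scraper straight back out.

```bash
python3 -m creep '{"delta_pos":[[0,0,-0.0025],[-0.006,0,0],[-0.012,0,0],[-0.017,0,0],[-0.018,0,0],[-0.018,0,0],[-0.018,0,0],[-0.018,0,0],[-0.018,0,0],[-0.018,0,0],[-0.018,0,0],[-0.018,0,0],[-0.018,0,0],[-0.018,0,0],[-0.018,0,0],[-0.018,0,0],[-0.018,0,0],[-0.018,0,0],[-0.018,0,0],[-0.012,0,0]],"twist":[[0,0,0],[0,0,0],[0,0,0],[0,0,0],[0,0,0],[0,0,0],[0,0,0],[0,0,0],[0,0,0],[0,0,0],[0,0,0],[0,0,0],[0,0,0],[0,0,0],[0,0,0],[0,0,0],[0,0,0],[0,0,0],[0,0,0],[0,0,0]]}' 0.1
python3 -m creep '{"delta_pos":[[-0.005,0,0],[0,0,0],[0,-0.01,0],[0,-0.018,0],[0,-0.018,0],[0,-0.018,0],[0,-0.014,0],[0,-0.006,0],[0,0,0],[0,0,0]],"twist":[[0,0,0],[0,0,0],[0,0,0],[0,0,0],[0,0,0],[0,0,0],[0,0,0],[0,0,0],[0,0,0],[0,0,0]]}' 0.1
python3 -c "
from h import *
go(440,-280,4,91.5);print(get_obs()['moment'])"
```

```text
t: 18.92
ee_pos: [526.4, -295.1, 55.8]
orientation: [-2.192, -2.25, 0.0]
ft_force: [0.3, 0.1, -3.1]
width: 23.4
grasp_force: 30.0
t: 19.75
ee_pos: [443.5, -299.9, 56.4]
orientation: [2.19, 2.251, 0.0]
ft_force: [0.6, 0.2, -3.2]
width: 23.7
grasp_force: 30.0
t 19.75 at [ 443.5 -299.9   56.4] psi 91.57 zax [ 5.e-04 -2.e-04 -1.e+00] w 23.7 F [ 0.6  0.2 -3.2]
tool shift now [20.  -3.  52.4] len 56.2
turn z 0.07 rotvec tool [0.03 0.01 0.07] then shift [20.  -3.  52.4]
[-0.22979329  0.07598682 -0.00168763]
```

```bash
python3 -m creep '{"delta_pos":[[0.006,0,0.006],[0.006,0,0.012],[0,0,0.012],[0,0,0.01],[0,0,0.006],[0,0,0.003],[0,0,0.002],[0,0,0.0015],[0,0,0],[0,0,0]],"twist":[[0,0,0],[0,0,0],[0,0,0],[0,0,0],[0,0,0],[0,0,0],[0,0,0],[0,0,0],[0,0,0],[0,0,0]]}' 0.1
python3 -c "
from h import *
go(443,-288,4,91.5);print(get_obs()['moment'])"
```

```text
t: 20.58
ee_pos: [443.1, -288.5, 4.0]
orientation: [2.191, 2.251, 0.0]
ft_force: [-0.2, 0.6, -2.5]
width: 23.7
grasp_force: 30.0
t 20.58 at [ 443.1 -288.5    4. ] psi 91.56 zax [ 5.e-04 -3.e-04 -1.e+00] w 23.7 F [-0.2  0.6 -2.5]
tool shift now [ 0.5 -0.1  0. ] len 0.5
turn z 0.06 rotvec tool [0.03 0.02 0.06] then shift [ 0.5 -0.1  0. ]
[-0.13531249  0.19881907  0.01107036]
```

```bash
python3 -m creep '{"delta_pos":[[0,0,0.001],[0,0,0],[0,0,0]],"twist":[[0,0,0],[0,0,0],[0,0,0]]}' 0.1
python3 -m creep '{"delta_pos":[[0,0,0],[0,0,0],[0,0,0],[0,0,0],[0,0,0],[0,0,-0.004],[0,0,-0.015],[0,0,-0.025],[0,0,-0.03],[0,0,-0.03],[0,0,-0.03],[0,0,-0.03],[0,0,-0.015],[0,0,0],[0,0,0]],"twist":[[0,0,0],[0,0,0],[0,0,0],[0,0,0],[0,0,0],[0,0,0],[0,0,0],[0,0,0],[0,0,0],[0,0,0],[0,0,0],[0,0,0],[0,0,0],[0,0,0],[0,0,0]]}' 0.7
python3 - <<'E'
from h import *
im,d=snap('top','t7'); P=pts('top',d)
im2,d2=snap('scene','s7')
cv2.imwrite('pics/t7c.png',cv2.resize(np.hstack([im[:,:,::-1],im2[:,:,::-1]]),(800,300),interpolation=cv2.INTER_AREA))
rect(P,box(320,150,520,400),'h',23,35,60)
rect(P,box(320,150,420,400),'b',36,46,60)
rect(P,box(85,190,195,320),'slug',8,32,60)
rect(P,box(190,100,400,190),'byst',25,100)
E
```

```text
t: 20.83
ee_pos: [443.2, -288.5, 4.0]
orientation: [2.19, 2.251, 0.0]
ft_force: [-2.6, 2.3, 12.5]
width: 23.8
grasp_force: 30.0
t: 22.08
ee_pos: [443.2, -288.4, 182.4]
orientation: [2.189, 2.25, 0.0]
ft_force: [0.0, 0.1, -0.1]
width: 61.6
grasp_force: 0.0
h 910 [ 440.  -214.2] [ 22.5 158.7] 1.37 z 30.3 [[427.0, -135.0], [431.0, -294.0], [453.0, -293.0], [449.0, -135.0]]
b 77 [ 730.8 -101.6] [12.4 23.6] 4.19 z 40.4 [[724.0, -90.0], [725.0, -114.0], [738.0, -113.0], [736.0, -89.0]]
b 519 [ 438.5 -128.3] [172.9  12.1] 1.15 z 42.3 [[352.0, -124.0], [352.0, -136.0], [525.0, -133.0], [525.0, -120.0]]
slug 794 [550.2 343.8] [141.9 297.9] 55.89 z 20.1 [[387.0, 369.0], [634.0, 202.0], [713.0, 319.0], [467.0, 486.0]]
slug 466 [561.4 227.4] [64.2 30.7] 1.86 z 14.5 [[529.0, 242.0], [530.0, 211.0], [594.0, 213.0], [593.0, 244.0]]
slug 92 [540.3 196.3] [34.4  2.4] 1.2 z 20.5 [[523.0, 197.0], [523.0, 195.0], [558.0, 195.0], [558.0, 198.0]]
slug 715 [473.4 214.7] [71.6 50.8] 1.22 z 15.1 [[437.0, 239.0], [438.0, 189.0], [510.0, 190.0], [509.0, 241.0]]
byst 1059 [758.5 112.4] [99.  99.3] 72.15 z 47.3 [[696.0, 81.0], [791.0, 50.0], [821.0, 144.0], [726.0, 175.0]]
byst 2831 [763.8 -46. ] [ 95.4 136.1] 5.1 z 40.3 [[710.0, 18.0], [722.0, -118.0], [817.0, -110.0], [805.0, 26.0]]
byst 1040 [ 760.3 -202.1] [63.5 64.7] 24.12 z 84.0 [[718.0, -186.0], [745.0, -245.0], [803.0, -219.0], [776.0, -160.0]]
```

View pics/t7c.png

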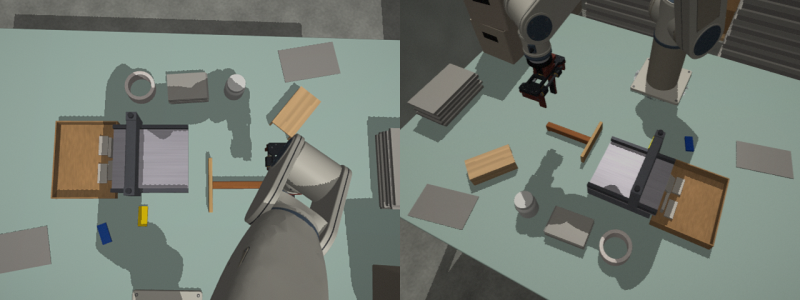

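```bash
python3 -c "
import cv2
a=cv2.imread('pics/s7.png')[200:400,300:530];b=cv2.imread('pics/t7.png')[180:325,75:305]
cv2.imwrite('pics/z.png',cv2.resize(cv2.vconcat([a,b]),None,fx=1.73,fy=1.73,interpolation=cv2.INTER_CUBIC))"
```

```text
(no output)
```

View pics/z.png

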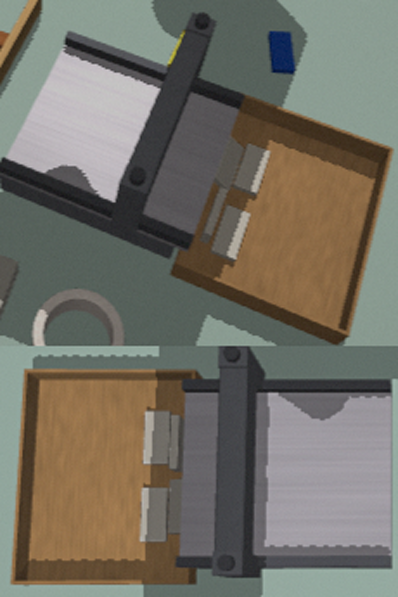

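The bed is empty and all four slugs are in the tray, two flat at (155,437) and (153,513) and two beside the bed end at (174,440) and (175,505). The scraper lies flat and released, clear of the sleeve.

```bash
python3 -c "
from workcell import *
print(close_job())"
```

```text
the job is handed in; nothing more can be done
None
```

The job is handed in: all four slugs are in the scrap tray (two of them lean against the bed's end), the scraper lies flat on the bench well clear of the sleeve, and the tape roll, glue jar and blanks are where they were.

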